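# Pack the blue rapid-test kit

### The job

Pack the blue-marked test kit into the white kit tray, in this order: first snap the blue-capped sample tube sideways, all the way down, into the row of spring clips (cap at either end, tube centred on the clips), then stand the blue dropper bottle upright in the square well, and last lay the blue-banded cassette flat, window up, inside the shallow open bay. Keep the blue bottle upright all the time, and leave the red-marked tube, bottle and cassette where they are.

Things in the scene. Friction and masses are not known exactly. Their poses are not given: they have to be found in the camera images.
- tray: White kit tray fixed to the bench, 128 (its x) x 262 (its y) mm, rim 15 mm high, floor 4 mm thick, a small grey bow handle at each y end (out to 152 mm from the centre, 14 mm high). Origin at the centre of its underside. Its three places lie side by side along its y at -84, 0 and +84 mm and hold the inserts clips, well and bay, in an order that changes from start to start.
- clips: Grey insert fixed in the tray, 114 x 78 mm, plate 4 mm thick, with two aluminium spring clips for one tube at x=-24 and +24 mm, each 8 mm wide. Origin: centre of the underside, z up, x along the clipped tube. Home: tube axis at y=0, z=26 mm, on solid saddles. Lips 12 mm apart at z=32 mm spring apart sideways; flared above to 32 mm at z=42 mm (top). Push tube straight down, about 4 to 7 N.
- well: Grey insert fixed in the tray, plate 114 x 78 x 4 mm, with a square black open well in its middle: 54 x 54 mm outside, 48 x 48 mm inside, rim at z=26 mm, inner floor at z=7 mm. Origin at the centre of the plate's underside, z up.
- bay: Grey insert fixed in the tray: shallow open bay with dark floor, 114 (x) x 78 (y) mm outside, 106 x 70 mm inside, floor at z=4 mm, rim at z=10 mm. Origin at the centre of its underside, z up; the cassette lies with its length along x.
- tube_blue: Sample tube with blue winged cap, lying: pale tube 16 mm in diameter, 113 mm long. Origin on its axis, 8 mm above what it lies on; x along the axis to the cap: tube from x=-55 to +42 mm, cap +42 to +58 mm. Flat wings, 28 mm over both, level with its underside, stop it rolling. 22 g. Grip near the origin. To be packed in the clips.
- dropper_blue: Dropper bottle standing upright: white round body 26 mm in diameter and 48 mm high with a blue band, then a blue cap 17 mm in diameter, 75 mm high over all. Origin at the centre of its underside, z up. About 35 g. To be packed in the well.
- cassette_blue: Test cassette lying flat: white bar 70 x 20 x 8 mm with a blue end band and a grey window on top. Origin at the centre of its underside, x along its length (the blue band is at the -x end), z up out of the window face. About 18 g. To be packed in the bay.
- tube_red: Sample tube with red winged cap, lying: pale tube 16 mm in diameter, 113 mm long. Origin on its axis, 8 mm above what it lies on; x along the axis to the cap: tube from x=-55 to +42 mm, cap +42 to +58 mm. Flat wings, 28 mm over both, level with its underside, stop it rolling. 22 g. Grip near the origin. Look-alike, stays where it is.
- dropper_red: Dropper bottle standing upright: white round body 26 mm in diameter and 48 mm high with a red band, then a red cap 17 mm in diameter, 75 mm high over all. Origin at the centre of its underside, z up. About 35 g. Look-alike, stays where it is.
- cassette_red: Test cassette lying flat: white bar 70 x 20 x 8 mm with a red end band and a grey window on top. Origin at the centre of its underside, x along its length (the red band is at the -x end), z up out of the window face. About 18 g. Look-alike, stays where it is.

How it is judged:
On the way, in this order (a step that is already met when the one before it is completed fails the run):
1. the blue-capped tube is snapped home in the spring clips (x of tube_blue in the frame of clips between -0.012 and 0.012 m and y of tube_blue in the frame of clips between -0.004 and 0.004 m and z of tube_blue in the frame of clips between 0.022 and 0.029 m and angle between the x axis of tube_blue and the x axis of clips, either way round below 0.15 rad), for 0.2 s.
2. then the blue dropper bottle stands upright in the well (x of dropper_blue in the frame of well between -0.016 and 0.016 m and y of dropper_blue in the frame of well between -0.016 and 0.016 m and z of dropper_blue in the frame of well below 0.012 m and angle between dropper_blue's own z axis and vertical below 0.15 rad), for 0.2 s.
3. last, the blue-banded cassette lies flat in the bay (x of cassette_blue in the frame of bay between -0.022 and 0.022 m and y of cassette_blue in the frame of bay between -0.027 and 0.027 m and z of cassette_blue in the frame of bay below 0.0075 m and angle between cassette_blue's own z axis and vertical below 0.08 rad), for 0.2 s.
At the end, for the whole second after the job is handed in: Blue tube down in the clips (axis 22-29 mm up, within 4 mm sideways, 12 mm lengthwise, 0.15 rad); blue dropper on the well floor (within 16 mm, tilt < 0.15 rad); blue cassette flat in the bay, window up (< 7.5 mm up, within 22 x 27 mm, tilt < 0.08 rad); all at rest (all of step 1 and all of step 2 and all of step 3 and linear speed of each of tube_blue, dropper_blue, cassette_blue below 0.02 m/s); the robot touches nothing.
It fails at once if a red-marked look-alike is moved by more than 30 mm (distance of any of tube_red, dropper_red, cassette_red from where it was at the start of the episode above 0.03 m).
It fails at once if the blue dropper bottle is tipped by more than 0.7 rad (angle between dropper_blue's own z axis and vertical above 0.7 rad).
It also fails if it takes over 96 s, if anything falls off the work surface, if the arm or the gripper's body presses on something with over 40 N, if the wrist force passes 120 N, or if a joint passes its speed limit or range.

### The arm

A 6-joint arm with a two-finger parallel gripper is mounted at the origin on the work surface. World frame = base frame: x ahead of the robot, y to its left, z up, the work surface at z = 0. Lengths are in m, angles in rad, forces in N, time in s.
With the tool pointing down it reaches from about 0.35 to 0.975 m from the base axis. Payload 4.9 kg.
Tool frame: the origin (TCP) lies midway between the tips of the shut fingers; the grasp point (between the pads) lies 19 mm behind it; z points along the fingers, y is the line along which they close (so a half turn about z gives the same grasp; the last joint's range is limited). The gripper opens to 85 mm and grips with 20 to 120 N. Pads are 22 mm wide; open, the fingers measure 114 mm over their backs; the gripper's body (76 mm by 85 mm) begins 54 mm behind the grasp point. The pads swing forward as they close: fully open they stand 13 mm farther back than shut.
Start: joints at [-1.429, 0.053, 1.613, -0, 1.476, -0.119], TCP at [0.161, -0.604, 0.209] pointing down, gripper open.
Joint ranges: [-3.01, 3.01], [-1.01, 2.22], [0.06, 2.58], [-1.02, 4.17], [0.09, 2.62], [-3.14, 3.14]. Speed limits (rad/s): [2.57, 2.57, 3.14, 3.14, 3.14, 3.14].

### API

Orientations are given as a unit quaternion [w, x, y, z].
In Python, from plant import manip, cams gives the robot as it stands (manip), with the cameras (cams).
- The arm moves only by the shell command python3 shift.py 'ROWS'. ROWS is a JSON list that holds a single list of rows (three levels of brackets), with 1 to 5 rows, each of 7 numbers: the opening from 0.0 (shut) to 1.0 (fully open), then dx, dy, dz in shares of the most that a row can go, 1 being 62.5 mm, then a rotation vector rx, ry, rz in parts of the range, where 1.0 means 2 pi rad; each row shifts and turns the commanded pose from where the row before left it, along the tool's axes as they then stand; what a row does not reach is not made up. A row lasts 1/8 s, in which the tool goes at most 0.0625 m and 0.188 rad, less where a joint would pass 70% of its speed; a pose out of reach is approached as far as the arm can. The fingers move at their own pace and stop on an object; the grip force is fixed at half the most. Time passes only in rows, so rows that do not move let the fingers close. It prints the time, the measured TCP pose, the force, the opening and the grip force at its end. Input that does not fit is refused with a message, and nothing moves.
- manip.state(): the state, without advancing time (a new reading comes with each control period).
- cams.grab_frame(name): name is "scene" or "top" or "wrist"; returns the picture (480x640x3 uint8, red, green, blue); there is no depth.
- cams.camera_params(name): a dict with "intrinsics" (3x3 intrinsics, pixels), "xyz" and "orientation" of the camera in the world. Camera axes: x right, y down, z forward; pixel columns grow to the right and rows downward; lengths in m; the calibration is good to about 2 mm. A picture is of the moment at which its call begins: read the wrist's pose just before it. camera_params takes no time and is no camera call; for the wrist camera it gives the pose at the moment of the call.
- manip.job_done(): hands the job in; it is judged then, once.
The state is a dict: "time": time; "joint_pos": joint angles; "joint_vel": joint speeds; "joint_efforts": joint torques, N m; "tool_pos": TCP position; "tool_rot": TCP orientation; "contact_force": force on the tool from outside, world axes, zero at the start; "ft_torque": the same for the moment, N m; "gripper_width": opening from 0.0 (shut) to 1.0 (fully open); "grasp_force": force on a finger pad.
Only numpy, scipy, OpenCV 4.12 (cv2) and the standard library are available. Lean on these libraries where they do the work, as an engineer would, in place of code of your own. Each camera call takes 0.05 s, during which the arm holds its last target. There are 200 camera calls.

## Working session

There is one attempt and no reset: what is moved stays moved. The work goes in short steps, Python scripts to look and compute and a shell command to move; the robot and the scene stay as the last step left them, time stands still between calls to the robot, and variables do not carry over. Pictures are saved under pics/ and viewed, at most 14 in all, crops included, and the job is handed in when it is done.

```bash
ls; mkdir -p pics; python3 - <<'E'
from plant import manip, cams
import cv2
for n in("top","scene"):
    cv2.imwrite(f"pics/{n}0.png",cams.grab_frame(n)[:,:,::-1])
    print(n,cams.camera_params(n))
print(manip.state())
E
```

```text
pics
plant.py
shift.py
top {'intrinsics': array([[471.45612298,   0.        , 327.1794845 ],
       [  0.        , 471.45612298, 240.87221476],
       [  0.        ,   0.        ,   1.        ]]), 'xyz': array([ 0.46687022, -0.00158162,  0.85234766]), 'orientation': array([-0.03379495,  0.7148889 , -0.69712122,  0.0425884 ])}
scene {'intrinsics': array([[485.75261737,   0.        , 319.27854923],
       [  0.        , 485.75261737, 240.55990087],
       [  0.        ,   0.        ,   1.        ]]), 'xyz': array([1.27454094, 0.306603  , 0.58654247]), 'orientation': array([-0.26428076,  0.48239427,  0.73806833, -0.3907769 ])}
{'time': 0.1, 'joint_pos': array([-1.42898029e+00,  5.32937427e-02,  1.61417502e+00, -3.64383324e-05,
        1.47598101e+00, -1.19021002e-01]), 'joint_vel': array([ 5.61740462e-04, -1.07415755e-03, -4.09427044e-03,  2.17108395e-03,
       -5.73643692e-05,  5.81533478e-05]), 'joint_efforts': array([ 7.32420413e-04, -3.94904208e+01, -3.71364284e+01, -2.98830605e-05,
        3.95146708e-03, -6.06618968e-06]), 'tool_pos': array([ 0.16107134, -0.60325868,  0.20797324]), 'tool_rot': array([-9.28291814e-04,  9.91506898e-01,  1.30050790e-01, -2.87175815e-05]), 'contact_force': array([ 0.1693075 ,  0.19423648, -0.101687  ]), 'ft_torque': array([-0.02257643,  0.03420039,  0.01857481]), 'grasp_force': 0.0, 'gripper_width': 0.9992339904069156}
```

View pics/top0.png

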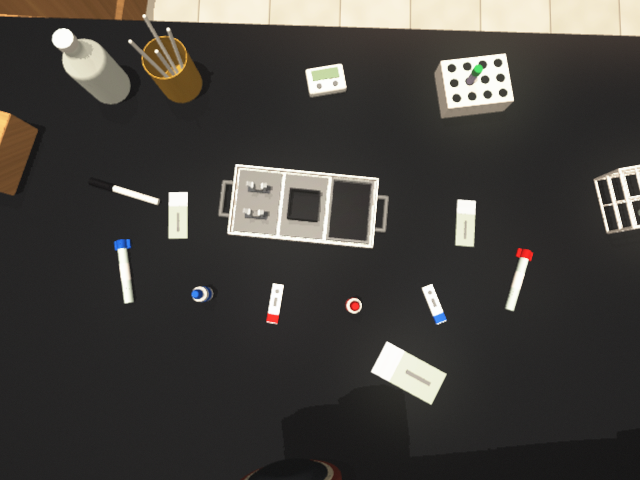

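View pics/scene0.png

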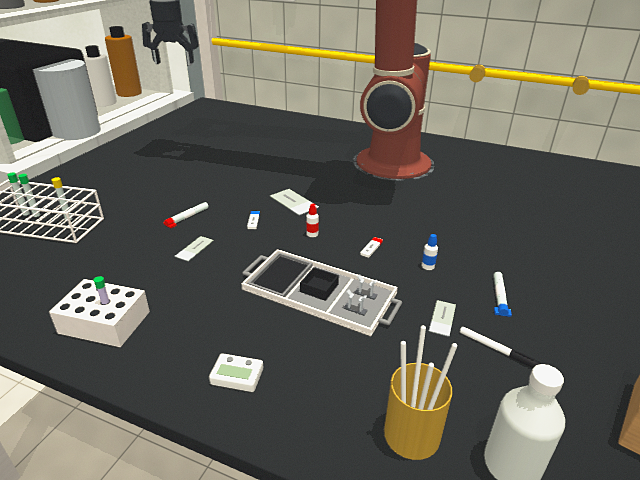

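Top view: the tray is near (303,206), with clips at the left (257,200), well in the middle (304,206) and bay at the right (352,211). The blue tube lies from its cap at (123,244) to its tail at (127,302). The blue dropper is at (202,294), and the blue cassette at (434,304) with its band at the lower right. The scene view confirms the order.

```bash
cat > h.py <<'E'
import numpy as np, cv2
from plant import manip, cams
from scipy.spatial.transform import Rotation as R
def rot(q): return R.from_quat(np.roll(q,-1))
def unproj(p,z,c):
    K=c["intrinsics"]; d=np.linalg.solve(K,np.c_[np.atleast_2d(p),np.ones(len(np.atleast_2d(p)))].T).T
    d=rot(c["orientation"]).apply(d); o=c["xyz"]
    return o+d*((z-o[2])/d[:,2])[:,None]
def proj(P,c):
    q=(rot(c["orientation"]).inv().apply(np.atleast_2d(P)-c["xyz"]))@c["intrinsics"].T
    return q[:,:2]/q[:,2:]
def blobs(mask,amin=30):
    cs,_=cv2.findContours(mask.astype(np.uint8),cv2.RETR_EXTERNAL,cv2.CHAIN_APPROX_NONE)
    return [c for c in cs if cv2.contourArea(c)>=amin]
def totool(dw):  # world displacement -> tool axes
    return rot(manip.state()["tool_rot"]).inv().apply(dw)
def pose():
    s=manip.state(); r=rot(s["tool_rot"]).as_matrix()
    return s["tool_pos"],np.degrees(np.arctan2(r[1,1],r[0,1])),r
E
python3 - <<'E'
from h import *
c=cams.camera_params("top"); im=cv2.imread("pics/top0.png")
g=im.max(2)
for z,l in((0.008,'low'),(0.015,'rim')):
  print(l)
  for b in blobs(g>90,80):
    (x,y),wh,a=cv2.minAreaRect(b)
    box=cv2.boxPoints(((x,y),wh,a))
    if 90<x<540 and 140<y<330:
        w=unproj(box,z,c)[:,:2]; print(np.round([x,y],1),w.mean(0).round(4),"corners",w.round(3).tolist())
hsv=cv2.cvtColor(im,cv2.COLOR_BGR2HSV)
m=(abs(hsv[...,0].astype(int)-110)<15)&(hsv[...,1]>130)&(hsv[...,2]>80)
for b in blobs(m,8):
    (x,y),wh,a=cv2.minAreaRect(b); print("blue",x,y,wh,unproj([x,y],0.008,c)[0],unproj([x,y],0.07,c)[0])
E
python3 - <<'E'
import cv2
im=cv2.imread("pics/top0.png")
a=cv2.resize(im[150:260,215:395],None,fx=4,fy=4,interpolation=cv2.INTER_CUBIC)
cv2.imwrite("pics/tray.png",a)
E
```

```text
low
[353. 305.] [ 0.4453 -0.0596] corners [[0.459, -0.045], [0.46, -0.074], [0.432, -0.074], [0.431, -0.046]]
[201.5 293.5] [0.459  0.2096] corners [[0.472, 0.229], [0.473, 0.192], [0.446, 0.19], [0.445, 0.227]]
[433.8 303.9] [ 0.4508 -0.2036] corners [[0.48, -0.18], [0.488, -0.2], [0.422, -0.227], [0.413, -0.207]]
[274.5 303.3] [0.4451 0.0796] corners [[0.411, 0.095], [0.482, 0.086], [0.479, 0.064], [0.408, 0.073]]
[517.7 279.3] [ 0.4985 -0.3548] corners [[0.446, -0.325], [0.558, -0.355], [0.551, -0.384], [0.44, -0.354]]
[123.4 271. ] [0.4958 0.3502] corners [[0.552, 0.372], [0.554, 0.343], [0.44, 0.329], [0.438, 0.357]]
[465.  222.6] [ 0.5987 -0.2604] corners [[0.556, -0.24], [0.642, -0.244], [0.642, -0.281], [0.555, -0.276]]
[177.5 215. ] [0.5988 0.2602] corners [[0.64, 0.28], [0.641, 0.245], [0.557, 0.241], [0.556, 0.275]]
[135.5 194.6] [0.6338 0.3382] corners [[0.639, 0.383], [0.653, 0.38], [0.628, 0.293], [0.615, 0.296]]
[303.1 205.9] [0.6218 0.0341] corners [[0.567, 0.19], [0.699, 0.184], [0.677, -0.124], [0.545, -0.113]]
rim
[353. 305.] [ 0.4454 -0.0592] corners [[0.459, -0.0
[... 797 characters left out ...]
 [0.6324 0.3354] corners [[0.638, 0.38], [0.651, 0.377], [0.627, 0.291], [0.614, 0.294]]
[303.1 205.9] [0.6205 0.0338] corners [[0.566, 0.188], [0.697, 0.182], [0.675, -0.123], [0.544, -0.112]]
blue 439.376708984375 317.6712341308594 (7.139510154724121, 12.172279357910156) [ 0.42661474 -0.2135508   0.008     ] [ 0.42957068 -0.19798602  0.07      ]
blue 196.0 294.0 (8.0, 10.0) [0.45785954 0.21925029 0.008     ] [0.45852119 0.20303472 0.07      ]
blue 208.07801818847656 292.2572326660156 (13.305004119873047, 4.181572914123535) [0.46144951 0.19807117 0.008     ] [0.46184755 0.18341077 0.07      ]
blue 122.0 244.5 (11.0, 16.0) [0.54257015 0.35590622 0.008     ] [0.53701154 0.32965608 0.07      ]
```

View pics/tray.png

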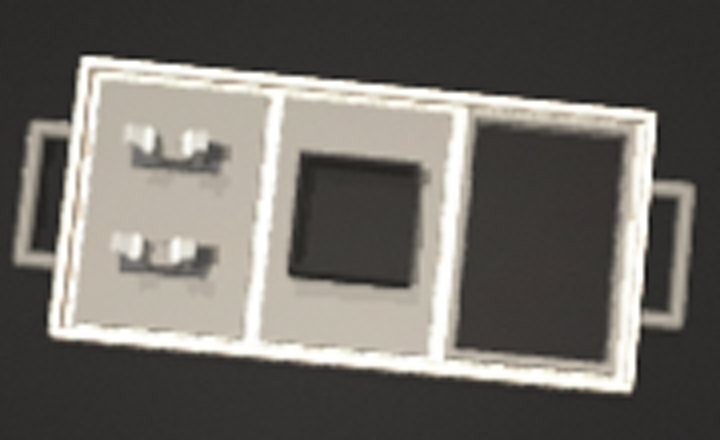

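The tray crop (4x, offset 215,150) shows the rim corners at crop (82,57), (656,113), (632,390) and (50,338). The clips are at about (167,143) and (155,250). I'll fit the tray pose and estimate the tube pose.

```bash
python3 - <<'E'
from h import *
from scipy.optimize import least_squares
c=cams.camera_params("top"); im=cv2.imread("pics/top0.png")
px=np.array([[82,57],[656,113],[632,390],[50,338]])/4+[215-.4,150-.4]
loc=np.array([[.064,.131,.015],[.064,-.131,.015],[-.064,-.131,.015],[-.064,.131,.015]])
def W(p,l): return R.from_euler("z",p[2]).apply(l)+[p[0],p[1],0]
f=lambda p:(proj(W(p,loc),c)-px).ravel()
s=least_squares(f,[.62,.03,-.08]); print("tray",s.x.round(4),"yaw deg",np.degrees(s.x[2]),s.fun.round(1))
p=s.x
for y in(.084,0,-.084): print(y,W(p,np.array([0,y,0])))
# tube axis: wider view of mask without cap
g=im.max(2)>90
m=np.zeros_like(g);m[252:310,100:140]=g[252:310,100:140]
ys,xs=np.nonzero(m);P=unproj(np.c_[xs,ys],.010,c)[:,:2];mu=P.mean(0);v=np.linalg.svd(P-mu)[2][0];print("tube body",mu,np.degrees(np.arctan2(v[1],v[0])),"ext",np.ptp((P-mu)@v),((P-mu)@v).min())
print(pose()); print(cams.camera_params("wrist"))
E
```

```text
tray [ 0.6209  0.0334 -0.0677] yaw deg -3.880667191675209 [-0.2  0.2  0.1 -0.3  0.4  0.3 -0.3 -0.3]
0.084 [0.62656285 0.11723408 0.        ]
0 [0.62087784 0.03342668 0.        ]
-0.084 [ 0.61519284 -0.05038073  0.        ]
tube body [0.48465694 0.34544641] -168.52558500019097 ext 0.09254817353743983 -0.046697873008903816
(array([ 0.16107134, -0.60325868,  0.20797324]), np.float64(-75.0549291745372), array([[ 9.66173582e-01,  2.57892458e-01, -2.98397528e-04],
       [ 2.57892564e-01, -9.66171861e-01,  1.83334599e-03],
       [ 1.84502807e-04, -1.84828496e-03, -9.99998275e-01]]))
{'intrinsics': array([[380.70074338,   0.        , 319.72744267],
       [  0.        , 380.70074338, 235.68473875],
       [  0.        ,   0.        ,   1.        ]]), 'xyz': array([ 0.2387313 , -0.58261373,  0.37213772]), 'orientation': array([ 0.1250424 ,  0.78325323, -0.60117801, -0.09728192])}
```

Units first: shifts go in shares of 62.5 mm and turns go in shares of 2 pi rad. So -0.0484 m is -0.7744, 0.0386 m is 0.6176, 0.14 rad is 0.0223.

```bash
python3 shift.py '[[[1, 0, 0, -0.32, 0, 0, 0.0223], [1, 0.6176, -0.7744, -0.032, 0, 0, 0], [1, 0.6176, -0.7744, -0.032, 0, 0, 0], [1, 0.6176, -0.7744, -0.032, 0, 0, 0], [1, 0.6176, -0.7744, -0.032, 0, 0, 0]]]'
python3 shift.py '[[[1, 0.6176, -0.7744, -0.032, 0, 0, 0], [1, 0.6176, -0.7744, -0.032, 0, 0, 0], [1, 0.6176, -0.7744, -0.032, 0, 0, 0], [1, 0.6176, -0.7744, -0.032, 0, 0, 0], [1, 0.6176, -0.7744, -0.032, 0, 0, 0]]]'
python3 shift.py '[[[1, 0.6176, -0.7744, -0.032, 0, 0, 0], [1, 0.6176, -0.7744, -0.032, 0, 0, 0], [1, 0.6176, -0.7744, -0.032, 0, 0, 0], [1, 0, 0, 0, 0, 0, 0], [1, 0, 0, 0, 0, 0, 0]]]'
python3 - <<'E'
from h import *
import json
c=cams.camera_params("wrist"); cv2.imwrite("pics/w1.png",cams.grab_frame("wrist")[:,:,::-1])
json.dump({k:np.array(v).tolist() for k,v in c.items()},open("w1.json","w"))
print(pose(),manip.state()["time"])
E
```

```text
time: 0.72
tool_pos: [0.2917, -0.3911, 0.2366]
tool_rot: [-0.0, 0.998, 0.06, 0.0]
contact_force: [1.5, -0.4, 0.0]
gripper_width: 1.003
grasp_force: 0.0
time: 1.35
tool_pos: [0.4541, -0.1276, 0.2469]
tool_rot: [0.0, 0.998, 0.06, 0.0]
contact_force: [-0.3, 0.0, 0.4]
gripper_width: 0.995
grasp_force: 0.0
time: 1.98
tool_pos: [0.5506, 0.0285, 0.2524]
tool_rot: [0.0, 0.998, 0.061, -0.001]
contact_force: [0.2, -0.3, -0.8]
gripper_width: 0.998
grasp_force: 0.0
(array([0.55048389, 0.02788939, 0.25261669]), np.float64(-83.118891272804), array([[ 9.92796393e-01,  1.19809503e-01, -1.00297727e-03],
       [ 1.19809240e-01, -9.92796880e-01, -3.18539143e-04],
       [-1.03391672e-03,  1.96078567e-04, -9.99999446e-01]])) 2.025
```

View pics/w1.png

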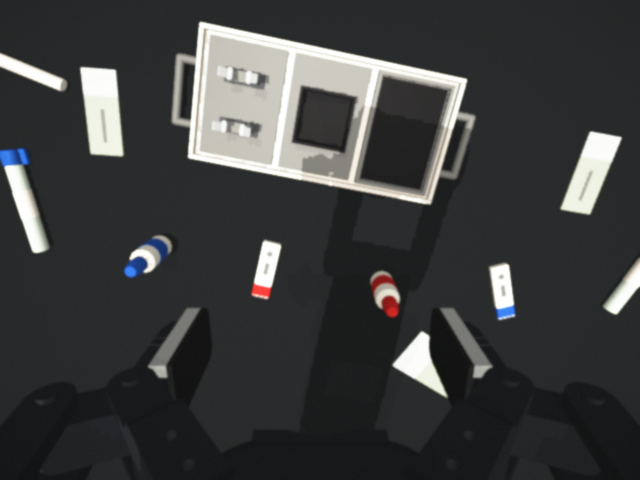

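The wrist view shows the tray with rim corners (202,23), (466,80), (432,202), (189,158). Clips are at (241,76) and (236,127). The blue tube runs from its cap at (13,157) to its tail at (40,250), and the blue bottle's base is near (163,243). The blue cassette is at (502,291) with its band at the bottom.

```bash
python3 - <<'E'
from h import *
import json
from scipy.optimize import least_squares
c={k:np.array(v) for k,v in json.load(open("w1.json")).items()}; im=cv2.imread("pics/w1.png")
px=np.array([[202,23],[466,80],[432,202],[189,158]],float)
loc=np.array([[.064,.131,.015],[.064,-.131,.015],[-.064,-.131,.015],[-.064,.131,.015]])
def W(p,l): return R.from_euler("z",p[2]).apply(l)+[p[0],p[1],0]
s=least_squares(lambda p:(proj(W(p,loc),c)-px).ravel(),[.62,.03,-.08]); p=s.x
print("tray",p.round(4),np.degrees(p[2]),s.fun.round(1))
for q in((.62,.0334,-.0677),p):
  print("clips proj",proj(W(q,np.array([[.024,.084,.046],[-.024,.084,.046]])),c).round(1).tolist(), "top", proj(W(q,np.array([[.024,.084,.046],[-.024,.084,.046]])),cams.camera_params("top")).round(1).tolist())
g=im.max(2)>90
def axis(u0,v0,u1,v1,z,name):
    m=np.zeros_like(g);m[v0:v1,u0:u1]=g[v0:v1,u0:u1]
    ys,xs=np.nonzero(m);P=unproj(np.c_[xs,ys],z,c)[:,:2]
    hull=cv2.minAreaRect(P.astype(np.float32)*1000); mu=P.mean(0)
    v=np.linalg.svd(P-mu)[2][0]; v*=np.sign(v[0]); t=(P-mu)@v
    print(name,mu.round(4),np.degrees(np.arctan2(v[1],v[0])).round(2),"range",t.min().round(4),t.max().round(4),"mid",(mu+v*(t.min()+t.max())/2).round(4),hull)
axis(5,168,52,256,.010,"tube_b body")
axis(0,145,52,256,.008,"tube_b all")
axis(485,258,520,322,.006,"cass_b")
axis(245,235,285,302,.006,"cass_r")
# dropper: blob fit by eye of base
m=g.copy();m[:, :115]=0;m[:,185:]=0;m[:228]=0;m[285:]=0
b=max(blobs(m),key=cv2.contourArea)[:,0]
def pred(xy):
    a=np.linspace(0,2*np.pi,40)
    pts=np.vstack([np.c_[xy[0]+r*np.cos(a),xy[1]+r*np.sin(a),0*a+z] for r,z in((.013,0),(.013,.048),(.0085,.05),(.0085,.075))])
    h=cv2.convexHull(proj(pts,c).astype(np.float32)); return h
hb=cv2.convexHull(b.astype(np.float32))
def cost(xy):
    return (cv2.boxPoints(((0,0),(1,1),0)).sum()*0)+np.r_[pred(xy)[:,0].min(0)-b.min(0),pred(xy)[:,0].max(0)-b.max(0)]
s=least_squares(cost,[.46,.2]);print("dropper",s.x,s.fun)
E
```

```text
tray [ 0.6213  0.0329 -0.0664] -3.807029441692305 [-2.  -0.6  2.3 -1.1 -0.1  2.3 -0.1  0.4]
clips proj [[237.4, 76.5], [231.2, 130.7]] top [[256.0, 184.6], [253.0, 211.8]]
clips proj [[238.0, 75.1], [231.8, 129.5]] top [[256.3, 184.0], [253.4, 211.1]]
tube_b body [0.4879 0.3454] 11.12 range -0.0511 0.0461 mid [0.4855 0.3449] ((485.5663146972656, 344.7418518066406), (97.22689056396484, 22.695758819580078), 11.176630973815918)
tube_b all [0.5003 0.3486] 9.13 range -0.0646 0.053 mid [0.4946 0.3477] ((494.8659362792969, 345.9056701660156), (117.47914123535156, 31.045137405395508), 9.7781343460083)
cass_b [ 0.4532 -0.2024] 23.08 range -0.0392 0.0371 mid [ 0.4522 -0.2029] ((452.10638427734375, -202.75152587890625), (76.1284408569336, 24.25299072265625), 22.208637237548828)
cass_r [0.4468 0.0797] -7.4 range -0.0384 0.0364 mid [0.4459 0.0798] ((445.8553161621094, 79.76799011230469), (23.344188690185547, 74.82823181152344), 82.51876068115234)
dropper [0.46058137 0.20282523] [-1.63476562 -1.12124634  1.81005859  1.38388062]
```

To row units: -0.0539 m is -0.8624, 0.025 m is 0.4, -0.072 rad is -0.0115.

```bash
python3 shift.py '[[[1, 0.048, -0.8624, 0, 0, 0, -0.0115], [1, 0, -0.8624, 0.4, 0, 0, 0], [1, 0, -0.8624, 0.4, 0, 0, 0], [1, 0, -0.8624, 0.4, 0, 0, 0], [1, 0, -0.8624, 0.4, 0, 0, 0]]]'
python3 shift.py '[[[1, 0, -0.8624, 0.4, 0, 0, 0], [1, 0, 0, 0.4, 0, 0, 0], [0.6, 0, 0, 0, 0, 0, 0], [0.6, 0, 0, 0, 0, 0, 0]]]'
python3 - <<'E'
from h import *
import json
c=cams.camera_params("wrist"); cv2.imwrite("pics/w2.png",cams.grab_frame("wrist")[:,:,::-1])
json.dump({k:np.array(v).tolist() for k,v in c.items()},open("w2.json","w"))
p,a,r=pose();print(p,a); print("tube origin est, TCP@z.008 px",proj([[.4915,.346,.008],[p[0],p[1],.008]],c))
E
```

```text
time: 2.65
tool_pos: [0.5061, 0.2938, 0.1527]
tool_rot: [0.0, 0.995, 0.095, 0.0]
contact_force: [0.6, 0.2, -0.5]
gripper_width: 1.002
grasp_force: 0.0
time: 3.15
tool_pos: [0.4969, 0.3458, 0.1043]
tool_rot: [-0.0, 0.995, 0.095, 0.001]
contact_force: [0.6, -0.4, 1.0]
gripper_width: 0.61
grasp_force: 0.0
[0.49720018 0.34608843 0.10486099] -79.0750752675177
tube origin est, TCP@z.008 px [[318.47216337 235.54170583]
 [319.85523637 228.08803353]]
```

View pics/w2.png

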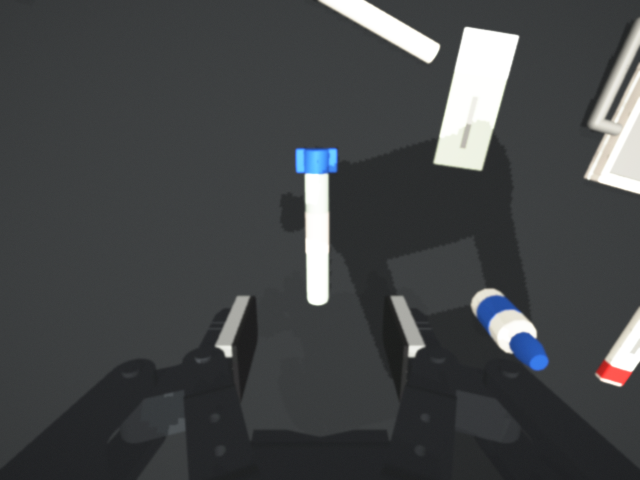

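The tube is straight in view: cap from (316,148) to (317,173), tail at (318,304). It's nearly aligned with the tool.

```bash
python3 - <<'E'
from h import *
import json
c={k:np.array(v) for k,v in json.load(open("w2.json")).items()}
P=unproj([[316,148],[317,173],[318,304]],.014,c)[:,:2]; Q=unproj([[318,304]],.006,c)[:,:2]
print(P,Q); d=P[1]-P[2]; print(np.degrees(np.arctan2(d[1],d[0])),np.linalg.norm(d))
u=d/np.linalg.norm(d); p,a,r=pose()
for o in(P[1]-.042*u,Q[0]+.055*u,P[0]-.058*u): print("orig",o,"tool delta",totool(np.r_[o-p[:2],0]))
E
```

```text
[[0.5523165  0.35932192]
 [0.53639826 0.35561407]
 [0.44046954 0.33652229]] [[0.43622532 0.33574706]]
11.255959403280562 0.0978100945616168
orig [0.49520613 0.34741599] tool delta [-1.70630855e-03 -1.68141211e-03 -3.02078797e-06]
orig [0.4901674  0.34648263] tool delta [-6.83059943e-03 -1.71992832e-03 -1.54528831e-05]
orig [0.49543213 0.34800077] tool delta [-1.37358177e-03 -2.21276219e-03 -1.85557141e-06]
```

To row units: 0.04 m is 0.64, -0.003 m is -0.048.

```bash
python3 shift.py '[[[0.5, -0.048, -0.024, 0.64, 0, 0, 0], [0.5, 0, 0, 0.64, 0, 0, 0], [0.5, 0, 0, 0.288, 0, 0, 0], [0.5, 0, 0, 0, 0, 0, 0]]]'; python3 shift.py '[[[0, 0, 0, 0, 0, 0, 0], [0, 0, 0, 0, 0, 0, 0], [0, 0, 0, 0, 0, 0, 0], [0, 0, 0, 0, 0, 0, 0]]]'
```

```text
time: 3.7
tool_pos: [0.4925, 0.3472, 0.0048]
tool_rot: [0.0, 0.995, 0.096, -0.001]
contact_force: [0.4, 0.8, 1.1]
gripper_width: 0.498
grasp_force: 0.0
time: 4.2
tool_pos: [0.4928, 0.348, 0.0056]
tool_rot: [-0.0, 0.995, 0.096, 0.0]
contact_force: [-0.4, -0.4, 0.0]
gripper_width: 0.002
grasp_force: 0.0
```

```bash
python3 - <<'E'
from h import *
import json
c=cams.camera_params("wrist"); cv2.imwrite("pics/w3.png",cams.grab_frame("wrist")[:,:,::-1])
p,a,r=pose();print(p,a,manip.state()["gripper_width"],manip.state()["grasp_force"])
E
```

```text
[0.49271735 0.34792674 0.00541887] -78.94981993758427 0.0013392173571061532 0.0
```

View pics/w3.png

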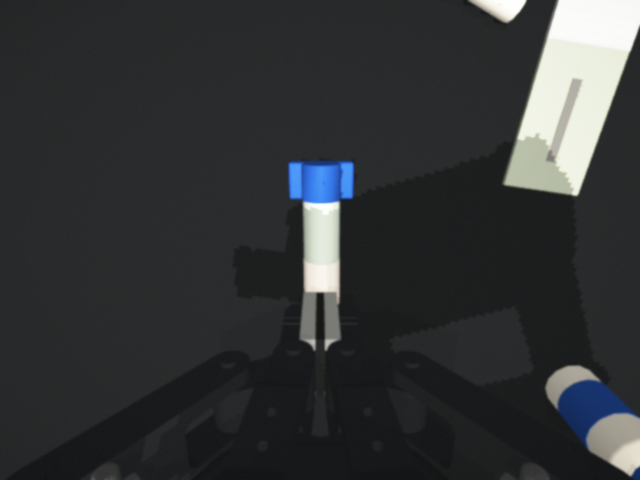

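The fingers are shut (gap around (320,320)) and the tube is still lying in place beneath them, cap at (320,182). The tips' front edge is at row 292. I'll check what height that corresponds to.

```bash
python3 - <<'E'
from h import *
c=cams.camera_params("wrist"); p,a,r=pose()
for x in(0,.011):
  for b in(0,.005,.01,.015,.019,.03,.04): print(x,b,proj(p+r@[x,0,-b],c)[0].round(1))
P=unproj([[320,203],[321,163]],.015,c);print(P,"tool",(P-p)@r)
c=cams.camera_params("scene");im=cams.grab_frame("scene")[:,:,::-1]
u,v=proj(p,c)[0].astype(int);print(u,v)
cv2.imwrite("pics/s1.png",cv2.resize(im[v-90:v+60,u-100:u+100],None,fx=4,fy=4))
E
```

```text
0 0 [320.2 288.2]
0 0.005 [320.2 292.9]
0 0.01 [320.2 298. ]
0 0.015 [320.2 303.4]
0 0.019 [320.3 307.9]
0 0.03 [320.3 321.4]
0 0.04 [320.3 335.4]
0.011 0 [320.2 266.8]
0.011 0.005 [320.2 271.1]
0.011 0.01 [320.3 275.6]
0.011 0.015 [320.3 280.4]
0.011 0.019 [320.3 284.5]
0.011 0.03 [320.3 296.7]
0.011 0.04 [320.3 309.4]
[[0.53561332 0.35643814 0.015     ]
 [0.55185666 0.35921143 0.015     ]] tool [[ 0.04373597 -0.00013326 -0.00956311]
 [ 0.06020971  0.00025821 -0.00955639]]
500 292
```

View pics/s1.png

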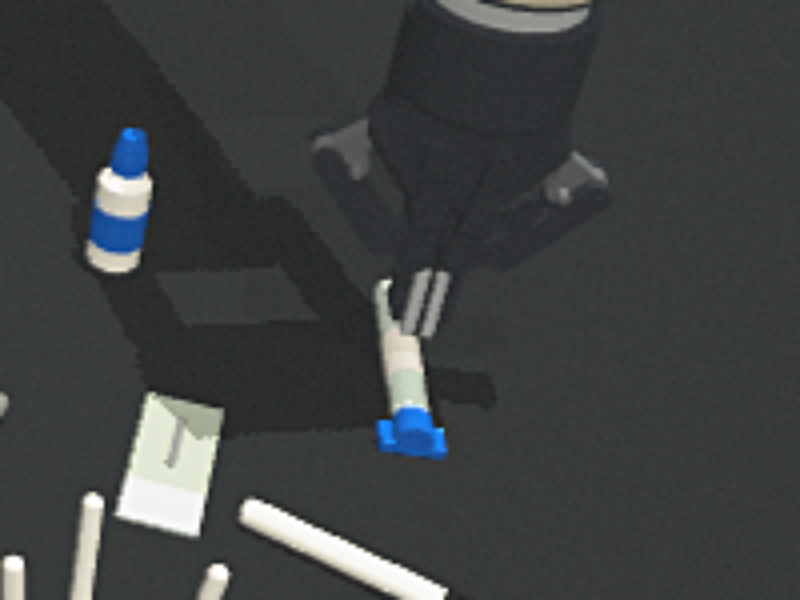

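The scene crop shows the shut tips just above the tube at crop (420,335), about 15–20 mm above the nominal TCP, so the pads passed over the tube. I'll open and go lower while watching the force.

To row units: -0.01 m is -0.16, 0.006 m is 0.096.

```bash
python3 shift.py '[[[0.5, 0, 0, -0.16, 0, 0, 0], [0.5, 0, 0, 0, 0, 0, 0], [0.5, 0, 0, 0.16, 0, 0, 0], [0.5, 0, 0, 0.096, 0, 0, 0], [0.5, 0, 0, 0.064, 0, 0, 0]]]'; python3 shift.py '[[[0, 0, 0, 0, 0, 0, 0], [0, 0, 0, 0, 0, 0, 0], [0, 0, 0, 0, 0, 0, 0], [0, 0, 0, 0, 0, 0, 0]]]'
```

```text
time: 4.92
tool_pos: [0.4919, 0.3474, -0.0062]
tool_rot: [0.0, 0.995, 0.096, -0.001]
contact_force: [-1.1, 0.5, 0.5]
gripper_width: 0.503
grasp_force: 0.0
time: 5.42
tool_pos: [0.4928, 0.3479, -0.0046]
tool_rot: [-0.0, 0.995, 0.096, 0.0]
contact_force: [0.5, 0.6, -0.1]
gripper_width: 0.003
grasp_force: 0.0
```

```bash
python3 shift.py '[[[0.5, 0, 0, -0.16, 0, 0, 0], [0.5, 0, 0, 0, 0, 0, 0], [0.5, 0, 0, 0.16, 0, 0, 0], [0.5, 0, 0, 0.08, 0, 0, 0], [0.5, 0, 0, 0.048, 0, 0, 0]]]'; python3 shift.py '[[[0, 0, 0, 0, 0, 0, 0], [0, 0, 0, 0, 0, 0, 0], [0, 0, 0, 0, 0, 0, 0], [0, 0, 0, 0, 0, 0, 0]]]'
```

```text
time: 6.05
tool_pos: [0.4919, 0.3474, -0.0141]
tool_rot: [0.0, 0.995, 0.096, -0.001]
contact_force: [-0.8, -0.3, 0.2]
gripper_width: 0.501
grasp_force: 0.0
time: 6.55
tool_pos: [0.4928, 0.3479, -0.0127]
tool_rot: [-0.0, 0.995, 0.096, 0.0]
contact_force: [0.5, 0.2, 1.2]
gripper_width: 0.138
grasp_force: 58.2
```

The pads now catch only the upper chord of the tube (11.7 mm wide), so the tips sit about 26 mm behind the stated TCP. I'll go about 8 mm lower.

```bash
python3 shift.py '[[[0.5, 0, 0, 0, 0, 0, 0], [0.5, 0, 0, 0, 0, 0, 0], [0.5, 0, 0, 0.064, 0, 0, 0], [0.5, 0, 0, 0.064, 0, 0, 0], [0.5, 0, 0, 0, 0, 0, 0]]]'; python3 shift.py '[[[0, 0, 0, 0, 0, 0, 0], [0, 0, 0, 0, 0, 0, 0], [0, 0, 0, 0, 0, 0, 0], [0, 0, 0, 0, 0, 0, 0]]]'
```

```text
time: 7.18
tool_pos: [0.492, 0.3475, -0.0217]
tool_rot: [0.0, 0.995, 0.096, -0.001]
contact_force: [-0.4, 0.6, 0.8]
gripper_width: 0.504
grasp_force: 0.0
time: 7.68
tool_pos: [0.4929, 0.348, -0.0206]
tool_rot: [-0.0, 0.995, 0.096, 0.0]
contact_force: [0.4, 0.1, 1.3]
gripper_width: 0.158
grasp_force: 58.7
```

To row units: -0.05 m is -0.8, -0.04 m is -0.64.

```bash
python3 shift.py '[[[0, 0, 0, -0.32, 0, 0, 0], [0, 0, 0, -0.64, 0, 0, 0], [0, 0, 0, -0.8, 0, 0, 0], [0, 0, 0, 0, 0, 0, 0]]]'
python3 - <<'E'
from h import *
import json
c=cams.camera_params("wrist"); im=cams.grab_frame("wrist")[:,:,::-1]; cv2.imwrite("pics/w4.png",im[140:440,120:520])
json.dump({k:np.array(v).tolist() for k,v in c.items()},open("w4.json","w"))
s=manip.state();print(pose(),s["gripper_width"],s["grasp_force"])
E
```

```text
time: 8.18
tool_pos: [0.4964, 0.3499, 0.0966]
tool_rot: [-0.002, 0.995, 0.096, 0.006]
contact_force: [-0.2, 0.5, 0.5]
gripper_width: 0.157
grasp_force: 58.6
(array([0.49464899, 0.34894265, 0.09338944]), np.float64(-78.95072086632248), array([[ 0.98144406,  0.19165281,  0.00606247],
       [ 0.19163595, -0.98146068,  0.00325532],
       [ 0.00657397, -0.00203313, -0.99997632]])) 0.1534464671410166 58.63785982131958
```

View pics/w4.png

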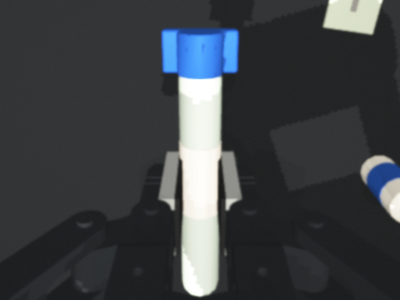

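The tube is held between the pads: cap junction at full-frame (320,218), cap end around row 169, tail end at (320,434). Next I'll check pitch and offset in the hand.

```bash
python3 - <<'E'
from h import *
import json
from scipy.optimize import least_squares
c={k:np.array(v) for k,v in json.load(open("w4.json")).items()}; p,a,r=pose()
L=np.array([[.042,-.008],[.058,-.008],[-.055,0.]]) # axial, height(-=up in tool z)
obs=np.array([218,169,435.])
def f(q,z0=-.0286):
    x0,th,=q[:2]; z0=z0 if len(q)<3 else q[2]
    P=np.c_[x0+L[:,0]*np.cos(th)-L[:,1]*np.sin(th),0*L[:,0],z0+L[:,0]*np.sin(th)+L[:,1]*np.cos(th)]
    return proj(p+P@r.T,c)[:,1]-obs
s=least_squares(f,[0.002,0]);print(s.x,s.fun)
print("3par",least_squares(f,[0.002,0,-.0286]).x)
w=unproj([[120+160,140+50],[120+239,140+50]],p[2]+.03,c);print("wing span",np.linalg.norm(w[0]-w[1]))
p0=np.array([.6268,.1170,0]);ax=np.radians(-3.84)
R2=R.from_euler("z",ax).as_matrix()
print("clips x-axis yaw -3.84; now tool x yaw",np.degrees(np.arctan2(r[1,0],r[0,0])))
E
```

```text
[0.00226282 0.14618892] [-2.69101475  2.77741495 -0.34766124]
3par [ 0.00632152  0.01439294 -0.03941412]
wing span 0.028991024233675503
clips x-axis yaw -3.84; now tool x yaw 11.048513315841682
```

```bash
python3 - <<'E'
from h import *
p,a,r=pose()
out=[]
for n,(w,h) in(("scene",(80,60)),("top",(80,60))):
    c=cams.camera_params(n);im=cams.grab_frame(n)[:,:,::-1]
    u,v=proj(p+r@[.02,0,-.03],c)[0].astype(int);u0,v0=u-w//2-5,v-h//2;print(n,u0,v0)
    out.append(cv2.resize(im[v0:v0+h,u0:u0+w],None,fx=5,fy=5,interpolation=cv2.INTER_CUBIC))
cv2.imwrite("pics/ts.png",np.hstack(out))
E
```

```text
scene 472 217
top 46 225
```

View pics/ts.png

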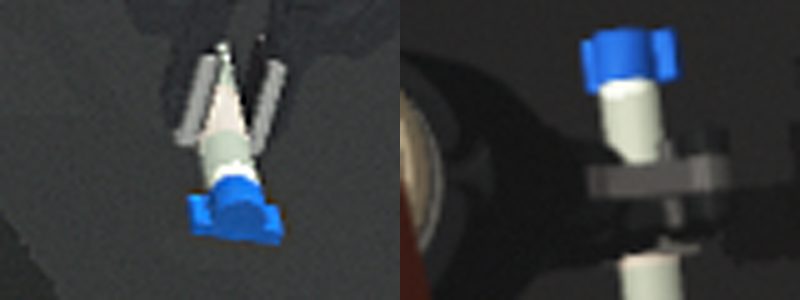

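Left (scene): cap end face at full-frame (520,259) and tail tip around (516,226). Right (top): cap far edge at (90,231) and junction at (92,242).

```bash
python3 - <<'E'
from h import *
p,a,r=pose(); c=cams.camera_params("scene"); t=cams.camera_params("top"); print(p)
for z in(-.02,-.0286,-.034,-.039,-.045): 
    print(z,"cap end",proj(p+r@[.060,0,z],c)[0].round(1),"tail",proj(p+r@[-.053,0,z],c)[0].round(1),"top capend",proj(p+r@[.060,0,z],t)[0].round(1),"junc",proj(p+r@[.044,0,z-.008],t)[0].round(1))
E
```

```text
[0.49219793 0.34762464 0.08911135]
-0.02 cap end [517.5 266.9] tail [510.1 231. ] top capend [ 93.5 232.7] junc [ 92.2 242.1]
-0.0286 cap end [518.8 262.7] tail [511.2 227.1] top capend [ 90.9 232. ] junc [ 89.5 241.5]
-0.034 cap end [519.6 260. ] tail [511.9 224.6] top capend [ 89.2 231.5] junc [ 87.8 241.1]
-0.039 cap end [520.3 257.5] tail [512.5 222.2] top capend [ 87.6 231.1] junc [ 86.2 240.8]
-0.045 cap end [521.2 254.5] tail [513.3 219.4] top capend [ 85.7 230.6] junc [ 84.2 240.3]
```

To row units: 0.13 rad is 0.0207.

```bash
python3 shift.py '[[[0, 0, 0, 0, 0, 0, 0.0207], [0, 0, 0, 0, 0, 0, 0.0207]]]'; python3 shift.py '[[[0, 0.472, 0.7072, 0, 0, 0, 0], [0, 0.472, 0.7072, 0, 0, 0, 0], [0, 0.472, 0.7072, 0, 0, 0, 0], [0, 0.472, 0.7072, 0, 0, 0, 0], [0, 0.472, 0.7072, 0, 0, 0, 0]]]';python3 shift.py '[[[0, 0, 0, 0, 0, 0, 0], [0, 0, 0, 0, 0, 0, 0]]]'
python3 - <<'E'
from h import *
import json
c=cams.camera_params("wrist"); im=cams.grab_frame("wrist")[:,:,::-1]; cv2.imwrite("pics/w5.png",im)
json.dump({k:np.array(v).tolist() for k,v in c.items()},open("w5.json","w"))
p,a,r=pose();print(p,np.degrees(np.arctan2(r[1,0],r[0,0])))
print("clips tops px",proj(np.array([.6265,.1171,.046])+R.from_euler("z",-.067).apply([[.024,0,0],[-.024,0,0]]),c))
print("tray corners",proj(np.array([.621,.0333,.015])+R.from_euler("z",-.067).apply([[.064,.131,0],[.064,-.131,0]]),c))
E
```

```text
time: 8.57
tool_pos: [0.4912, 0.347, 0.0869]
tool_rot: [0.001, 0.999, -0.036, -0.002]
contact_force: [0.4, -0.9, -0.4]
gripper_width: 0.158
grasp_force: 58.6
time: 9.2
tool_pos: [0.6241, 0.1157, 0.0869]
tool_rot: [0.0, 0.999, -0.034, -0.002]
contact_force: [-0.3, -0.5, -0.9]
gripper_width: 0.158
grasp_force: 58.7
time: 9.45
tool_pos: [0.6236, 0.1175, 0.0874]
tool_rot: [-0.0, 0.999, -0.034, -0.002]
contact_force: [0.6, 0.3, 0.6]
gripper_width: 0.156
grasp_force: 58.7
[0.623594   0.11806453 0.08765246] -3.8157030878870195
clips tops px [[320.41754422 211.03545459]
 [320.39380771 289.0745777 ]]
tray corners [[242.01668431 133.09310307]
 [678.71972168 132.97481891]]
```

View pics/w5.png

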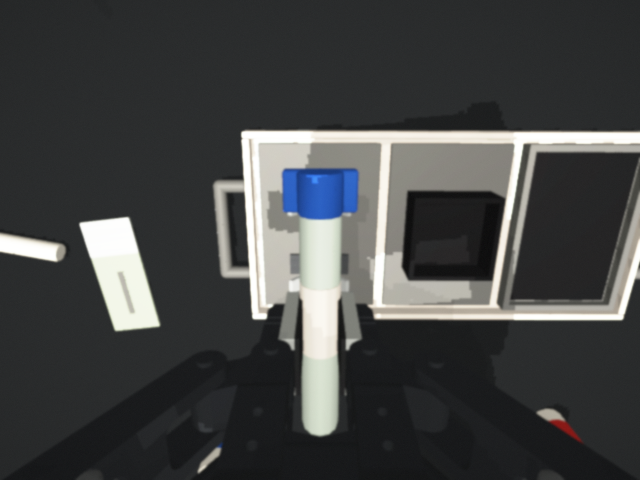

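The tube sits centred over the clips: tube axis at column 320, with the lower clip's flares at (295,262) and (345,262). The tray rim corner at (243,132) matches the prediction. Now I'll push straight down.

To row units: 0.03 m is 0.48, 0.008 m is 0.128.

```bash
python3 shift.py '[[[0, 0.016, 0.008, 0.48, 0, 0, 0], [0, 0, 0, 0.4, 0, 0, 0], [0, 0, 0, 0.128, 0, 0, 0], [0, 0, 0, 0.064, 0, 0, 0], [0, 0, 0, 0.064, 0, 0, 0]]]';python3 shift.py '[[[0, 0, 0, 0.064, 0, 0, 0], [0, 0, 0, 0.064, 0, 0, 0], [0, 0, 0, 0.064, 0, 0, 0]]]';python3 shift.py '[[[0, 0, 0, 0.048, 0, 0, 0], [0, 0, 0, 0, 0, 0, 0]]]'
```

```text
time: 10.12
tool_pos: [0.6267, 0.1173, 0.0192]
tool_rot: [-0.0, 0.999, -0.033, 0.001]
contact_force: [0.3, -0.2, 0.5]
gripper_width: 0.162
grasp_force: 58.7
time: 10.5
tool_pos: [0.6269, 0.1173, 0.007]
tool_rot: [-0.0, 0.999, -0.034, 0.001]
contact_force: [-0.1, 2.0, 1.6]
gripper_width: 0.154
grasp_force: 59.3
time: 10.75
tool_pos: [0.6252, 0.1171, 0.0023]
tool_rot: [-0.0, 0.999, -0.034, -0.001]
contact_force: [-0.1, 3.3, -1.0]
gripper_width: 0.159
grasp_force: 59.0
```

To row units: 0.003 m is 0.048.

```bash
python3 shift.py '[[[0, 0, 0, 0.048, 0, 0, 0], [0, 0, 0, 0, 0, 0, 0]]]';python3 shift.py '[[[0, 0, 0, 0.048, 0, 0, 0], [0, 0, 0, 0, 0, 0, 0]]]'
```

```text
time: 11.0
tool_pos: [0.6257, 0.117, 0.0012]
tool_rot: [-0.0, 0.999, -0.034, -0.001]
contact_force: [-3.7, 2.7, 7.4]
gripper_width: 0.157
grasp_force: 59.8
time: 11.25
tool_pos: [0.6258, 0.117, 0.001]
tool_rot: [0.0, 0.999, -0.033, -0.001]
contact_force: [-11.7, 2.6, 21.2]
gripper_width: 0.16
grasp_force: 61.3
```

It stopped solid at TCP z 0.001, as predicted for home. I'll relax, release, lift and look.

To row units: -0.004 m is -0.064.

```bash
python3 shift.py '[[[0, 0, 0, -0.064, 0, 0, 0], [0.45, 0, 0, 0, 0, 0, 0], [0.45, 0, 0, 0, 0, 0, 0], [0.45, 0, 0, 0, 0, 0, 0], [0.45, 0, 0, 0, 0, 0, 0]]]';python3 shift.py '[[[0.45, 0, 0, -0.48, 0, 0, 0], [0.45, 0, 0, -0.96, 0, 0, 0], [0.45, 0, 0, -0.96, 0, 0, 0], [0.45, 0, 0, 0, 0, 0, 0]]]'
python3 - <<'E'
from h import *
import json
c=cams.camera_params("wrist"); im=cams.grab_frame("wrist")[:,:,::-1]; cv2.imwrite("pics/w6.png",im)
p,a,r=pose();print(p,np.degrees(np.arctan2(r[1,0],r[0,0])))
Rz=R.from_euler("z",-.067); o=np.array([.6265,.1171,0])
for z in(.030,.035):
  print("home px cap end/junction/tail (top surface)",proj(o+Rz.apply([[.058,0,z+.008],[.042,0,z+.008],[-.055,0,z],[0,0,z+.008]]),c).round(0).tolist())
g=im.max(2)>90
t=cams.camera_params("scene");s=cams.grab_frame("scene")[:,:,::-1];u,v=proj(o+[0,0,.03],t)[0].astype(int);print(u,v)
cv2.imwrite("pics/s6.png",cv2.resize(s[v-60:v+60,u-80:u+80],None,fx=5,fy=5,interpolation=cv2.INTER_CUBIC))
cc=np.array([.0]);print("scene home junction/tail",proj(o+Rz.apply([[.042,0,.038],[-.055,0,.03],[.058,0,.03]]),t),"crop=(px-[u-80,v-60])*5")
E
```

```text
time: 11.88
tool_pos: [0.6258, 0.1166, 0.0008]
tool_rot: [0.0, 0.999, -0.034, -0.0]
contact_force: [0.5, -0.8, 0.8]
gripper_width: 0.452
grasp_force: 0.0
time: 12.38
tool_pos: [0.6303, 0.1171, 0.1591]
tool_rot: [-0.001, 0.999, -0.034, 0.007]
contact_force: [0.1, -0.5, -0.5]
gripper_width: 0.45
grasp_force: 0.0
[0.62810693 0.11693353 0.15506928] -3.8482751840389655
home px cap end/junction/tail (top surface) [[321.0, 150.0], [321.0, 172.0], [321.0, 286.0], [321.0, 226.0]]
home px cap end/junction/tail (top surface) [[321.0, 150.0], [321.0, 173.0], [321.0, 288.0], [321.0, 227.0]]
361 292
scene home junction/tail [[351.71809252 302.37937768]
 [372.56657425 275.34259977]
 [347.65266892 311.47703926]] crop=(px-[u-80,v-60])*5
```

View pics/s6.png

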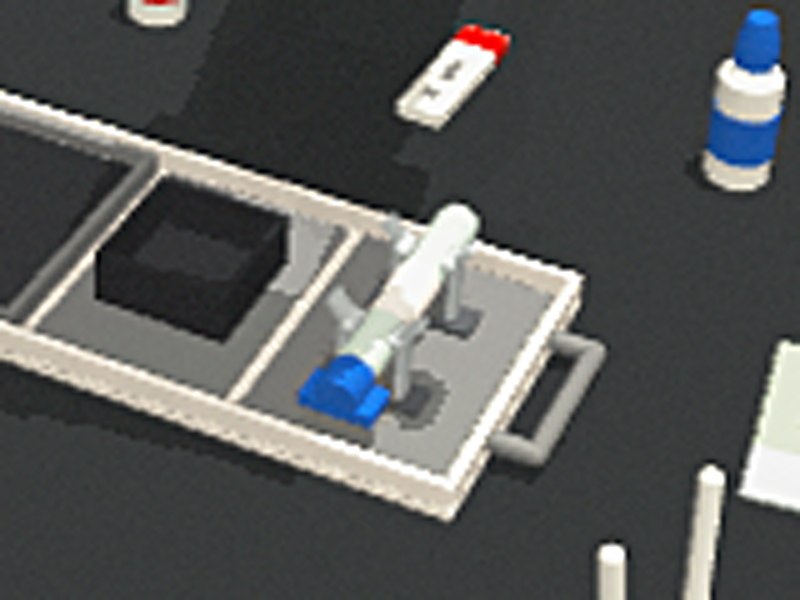

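The crop shows the tube down between the clip lips. Cap end at crop (345,392) and tail at (460,218) match the predicted home positions (333,397) and (458,217). Next is the bottle: open, move above it and check its cap numerically.

Units first: shifts go in shares of 62.5 mm and turns go in shares of 2 pi rad. So -0.0431 m is -0.6896, -0.0187 m is -0.2992.

```bash
python3 shift.py '[[[0.7, -0.6896, -0.2992, 0, 0, 0, 0], [0.7, -0.6896, -0.2992, 0, 0, 0, 0], [0.7, -0.6896, -0.2992, 0, 0, 0, 0], [0.7, -0.6896, -0.2992, 0, 0, 0, 0], [0.7, 0, 0, 0, 0, 0, 0]]]';python3 shift.py '[[[0.7, 0, 0, 0.64, 0, 0, 0], [0.7, 0, 0, 0, 0, 0, 0], [0.7, 0, 0, 0, 0, 0, 0]]]'
cat > blue.py <<'E'
from h import *
c=cams.camera_params("wrist"); im=cv2.cvtColor(cams.grab_frame("wrist"),cv2.COLOR_RGB2HSV)
p,a,r=pose();print(p,np.degrees(np.arctan2(r[1,0],r[0,0])))
m=(abs(im[...,0].astype(int)-110)<15)&(im[...,1]>130)&(im[...,2]>60)
for b in blobs(m,40):
    (x,y),wh,ang=cv2.minAreaRect(b); k=b[:,0]
    print("blue",np.round([x,y],1),"bbox",k.min(0),k.max(0),[ (z,unproj([x,y],z,c)[0,:2].round(4).tolist()) for z in(.008,.024,.065)])
E
cat >> blue.py <<'E'
cv2.imwrite("pics/last.png",cv2.cvtColor(im,cv2.COLOR_HSV2BGR))
print("est",proj([[.4598,.203,z] for z in(.0,.024,.05,.075)],c).round(0).tolist())
E
python3 blue.py
```

```text
time: 13.1
tool_pos: [0.4552, 0.2036, 0.148]
tool_rot: [0.001, 0.999, -0.032, -0.003]
contact_force: [0.1, -0.3, 0.0]
gripper_width: 0.701
grasp_force: 0.0
time: 13.48
tool_pos: [0.4592, 0.2027, 0.111]
tool_rot: [0.0, 0.999, -0.034, -0.0]
contact_force: [0.5, 0.1, 0.4]
gripper_width: 0.699
grasp_force: 0.0
[0.45984193 0.20287268 0.1119021 ] -3.887727547892492
blue [317.  252.5] bbox [305 236] [329 269] [(0.008, [0.4383, 0.2063]), (0.024, [0.4444, 0.2058]), (0.065, [0.4599, 0.2044])]
blue [318.5 218.7] bbox [300 211] [336 228] [(0.008, [0.4645, 0.2034]), (0.024, [0.469, 0.203]), (0.065, [0.4805, 0.2021])]
est [[319.0, 222.0], [319.0, 231.0], [319.0, 244.0], [319.0, 259.0]]
```

The bottle is centred (cap at (0.460,0.204)). Descending, slowly at the end.

To row units: 0.04 m is 0.64, -0.001 m is -0.016.

```bash
python3 shift.py '[[[0.7, 0, -0.016, 0.64, 0, 0, 0], [0.7, 0, 0, 0.64, 0, 0, 0], [0.7, 0, 0, 0.16, 0, 0, 0]]]';python3 shift.py '[[[0.7, 0, 0, 0.096, 0, 0, 0], [0.7, 0, 0, 0.096, 0, 0, 0], [0.7, 0, 0, 0.08, 0, 0, 0], [0.7, 0, 0, 0.064, 0, 0, 0], [0.7, 0, 0, 0, 0, 0, 0]]]'
```

```text
time: 13.9
tool_pos: [0.4579, 0.2035, 0.0196]
tool_rot: [0.001, 0.999, -0.034, -0.002]
contact_force: [0.7, 0.3, 0.2]
gripper_width: 0.699
grasp_force: 0.0
time: 14.52
tool_pos: [0.4588, 0.204, -0.0001]
tool_rot: [0.0, 0.999, -0.034, -0.0]
contact_force: [-0.7, 0.3, -0.5]
gripper_width: 0.701
grasp_force: 0.0
```

```bash
python3 shift.py '[[[0, 0, 0, 0, 0, 0, 0], [0, 0, 0, 0, 0, 0, 0], [0, 0, 0, 0, 0, 0, 0], [0, 0, 0, 0, 0, 0, 0]]]'
```

```text
time: 15.02
tool_pos: [0.4595, 0.2042, 0.0006]
tool_rot: [-0.0, 0.999, -0.034, 0.0]
contact_force: [0.2, 0.3, 1.7]
gripper_width: 0.284
grasp_force: 59.1
```

To row units: -0.035 m is -0.56, -0.02 m is -0.32.

```bash
python3 shift.py '[[[0, 0, 0, -0.32, 0, 0, 0], [0, 0, 0, -0.56, 0, 0, 0], [0, 0, 0, -0.56, 0, 0, 0], [0, 0, 0, 0, 0, 0, 0]]]';python3 shift.py '[[[0, 0.3456, 0.32, 0, 0, 0, 0], [0, 0.6896, 0.6384, 0, 0, 0, 0], [0, 0.6896, 0.6384, 0, 0, 0, 0], [0, 0.6896, 0.6384, 0, 0, 0, 0], [0, 0.3456, 0.32, 0, 0, 0, 0]]]';python3 shift.py '[[[0, 0, 0, 0, 0, 0, 0], [0, 0, 0, 0, 0, 0, 0]]]'
python3 - <<'E'
from h import *
c=cams.camera_params("wrist"); im=cams.grab_frame("wrist")[:,:,::-1]; cv2.imwrite("pics/w7.png",im)
p,a,r=pose();print(p,np.degrees(np.arctan2(r[1,0],r[0,0])))
print("well rim inner px",proj(np.array([.621,.0333,.03])+R.from_euler("z",-.067).apply([[.027,.027,0],[.027,-.027,0],[-.027,-.027,0],[-.027,.027,0]]),c).round(0).tolist())
E
```

```text
time: 15.52
tool_pos: [0.4612, 0.2047, 0.0934]
tool_rot: [-0.001, 0.999, -0.034, 0.003]
contact_force: [0.3, 0.1, -0.4]
gripper_width: 0.28
grasp_force: 58.9
time: 16.15
tool_pos: [0.6209, 0.0308, 0.0881]
tool_rot: [0.0, 0.999, -0.035, -0.001]
contact_force: [-0.3, 0.2, -1.4]
gripper_width: 0.28
grasp_force: 58.9
time: 16.4
tool_pos: [0.619, 0.0336, 0.0885]
tool_rot: [-0.0, 0.999, -0.034, -0.001]
contact_force: [0.1, 0.3, -0.4]
gripper_width: 0.283
grasp_force: 58.9
[0.61902038 0.03396368 0.08885945] -3.8045869595688226
well rim inner px [[275.0, 200.0], [366.0, 200.0], [362.0, 283.0], [278.0, 283.0]]
```

View pics/w7.png

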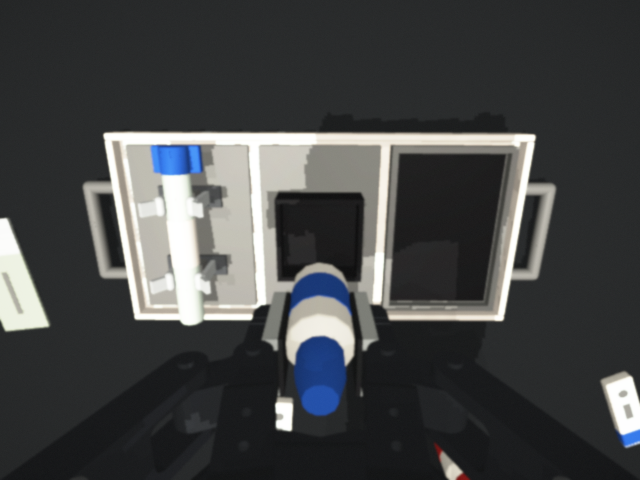

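The bottle is held upright, base near (320,262), directly over the well at (276–362,195–283). The clipped tube sits properly at (185,235). Lowering.

To row units: 0.03 m is 0.48, 0.0015 m is 0.024.

```bash
python3 shift.py '[[[0, 0.024, 0, 0.4, 0, 0, 0], [0, 0, 0, 0.48, 0, 0, 0], [0, 0, 0, 0.192, 0, 0, 0], [0, 0, 0, 0.08, 0, 0, 0], [0, 0, 0, 0.048, 0, 0, 0]]]';python3 shift.py '[[[0, 0, 0, 0.032, 0, 0, 0], [0, 0, 0, 0, 0, 0, 0]]]'
```

```text
time: 17.08
tool_pos: [0.6224, 0.0332, 0.0159]
tool_rot: [0.0, 0.999, -0.033, 0.001]
contact_force: [0.6, 0.5, 0.4]
gripper_width: 0.284
grasp_force: 58.9
time: 17.32
tool_pos: [0.6223, 0.033, 0.0137]
tool_rot: [0.0, 0.999, -0.034, 0.0]
contact_force: [0.2, -0.1, -0.2]
gripper_width: 0.278
grasp_force: 58.9
```

To row units: 0.002 m is 0.032.

```bash
python3 shift.py '[[[0, 0, 0, 0.032, 0, 0, 0], [0, 0, 0, 0, 0, 0, 0]]]';python3 shift.py '[[[0, 0, 0, 0.016, 0, 0, 0], [0, 0, 0, 0, 0, 0, 0]]]'
```

```text
time: 17.58
tool_pos: [0.6224, 0.0329, 0.0116]
tool_rot: [0.0, 0.999, -0.034, 0.001]
contact_force: [0.8, 0.4, 0.8]
gripper_width: 0.284
grasp_force: 59.1
time: 17.82
tool_pos: [0.6225, 0.0329, 0.0116]
tool_rot: [0.0, 0.999, -0.034, 0.0]
contact_force: [-1.3, -0.4, 7.1]
gripper_width: 0.281
grasp_force: 59.7
```

To row units: -0.04 m is -0.64, -0.02 m is -0.32.

```bash
python3 shift.py '[[[0.55, 0, 0, -0.016, 0, 0, 0], [0.55, 0, 0, 0, 0, 0, 0], [0.55, 0, 0, 0, 0, 0, 0], [0.55, 0, 0, -0.32, 0, 0, 0], [0.55, 0, 0, -0.64, 0, 0, 0]]]';python3 shift.py '[[[0.55, 0, 0, -0.8, 0, 0, 0], [0.55, 0, 0, 0, 0, 0, 0]]]';python3 shift.py '[[[0.55, -0.496, 0.7888, 0, 0, 0, 0], [0.55, -0.496, 0.7888, 0, 0, 0, 0], [0.55, -0.496, 0.7888, 0, 0, 0, 0], [0.55, -0.496, 0.7888, 0, 0, 0, 0], [0.55, -0.496, 0.7888, 0, 0, 0, 0]]]';python3 shift.py '[[[0.55, 0, 0, 0, 0, 0, -0.0244], [0.55, 0, 0, 0, 0, 0, -0.0244], [0.55, 0, 0, 0, 0, 0, -0.0244], [0.55, 0, 0, 0, 0, 0, 0]]]'
sed -i '$d' blue.py; cat >> blue.py <<'E'
g=im[...,2]>90
for b in blobs(g,300):
    k=b[:,0]
    if 220<k.mean(0)[0]<420 and k.min()>0:
        P=unproj(k,.008,c)[:,:2]; q=cv2.minAreaRect((P*1000).astype(np.float32)); o=np.r_[np.array(q[0])/1000,p[2]]
        print("white",k.min(0),k.max(0),q,"tool delta",((o-p)@r).round(4))
E
python3 blue.py
```

```text
time: 18.45
tool_pos: [0.6203, 0.0331, 0.0706]
tool_rot: [-0.0, 0.999, -0.034, -0.002]
contact_force: [1.2, -0.4, -0.4]
gripper_width: 0.553
grasp_force: 0.0
time: 18.7
tool_pos: [0.6262, 0.0328, 0.1291]
tool_rot: [0.0, 0.999, -0.034, 0.006]
contact_force: [-0.1, -0.3, 0.9]
gripper_width: 0.548
grasp_force: 0.0
time: 19.32
tool_pos: [0.4493, -0.2036, 0.1213]
tool_rot: [0.0, 0.999, -0.033, 0.0]
contact_force: [0.8, -0.8, 0.0]
gripper_width: 0.551
grasp_force: 0.0
time: 19.82
tool_pos: [0.4504, -0.2024, 0.1211]
tool_rot: [-0.0, 0.981, 0.194, -0.0]
contact_force: [0.0, 0.4, -0.2]
gripper_width: 0.549
grasp_force: 0.0
[ 0.45046246 -0.20239311  0.12109282] 22.299580130551703
blue [321.5 253.5] bbox [308 246] [335 261] [(0.008, [0.4272, -0.2132]), (0.024, [0.4328, -0.2108]), (0.065, [0.4472, -0.2047])]
white [254 325] [293 381] ((324.8710632324219, -212.5056610107422), (57.5499382019043, 28.633163452148438), 10.436121940612793) tool delta [-0.12   -0.0383  0.    ]
white [384 295] [415 355] ((394.14080810546875, -298.22607421875), (60.07188415527344, 15.541303634643555), 38.50656509399414) tool delta [-0.0885  0.0673 -0.    ]
white [307 173] [336 264] ((452.1419372558594, -203.2132568359375), (71.4826431274414, 21.783884048461914), 22.481643676757812) tool delta [ 0.0012  0.0014 -0.    ]
```

The cassette is centred under the tool at yaw 22.5°. Descending and gripping.

To row units: 0.05 m is 0.8, 0.004 m is 0.064.

```bash
python3 shift.py '[[[0.5, 0.0192, 0.0224, 0.8, 0, 0, 0], [0.5, 0, 0, 0.8, 0, 0, 0], [0.5, 0, 0, 0.4, 0, 0, 0], [0.5, 0, 0, 0.16, 0, 0, 0], [0.5, 0, 0, 0.064, 0, 0, 0]]]';python3 shift.py '[[[0.5, 0, 0, 0.064, 0, 0, 0], [0.4, 0, 0, 0, 0, 0, 0]]]'; python3 shift.py '[[[0, 0, 0, 0, 0, 0, 0], [0, 0, 0, 0, 0, 0, 0], [0, 0, 0, 0, 0, 0, 0], [0, 0, 0, 0, 0, 0, 0]]]'
```

```text
time: 20.5
tool_pos: [0.4526, -0.2035, -0.0177]
tool_rot: [0.0, 0.981, 0.194, 0.0]
contact_force: [0.7, 0.2, 0.1]
gripper_width: 0.503
grasp_force: 0.0
time: 20.75
tool_pos: [0.4529, -0.2037, -0.0211]
tool_rot: [0.0, 0.981, 0.195, 0.001]
contact_force: [0.7, 0.3, 0.6]
gripper_width: 0.399
grasp_force: 0.0
time: 21.25
tool_pos: [0.4531, -0.2039, -0.0208]
tool_rot: [0.001, 0.981, 0.195, 0.001]
contact_force: [0.0, 0.2, 6.0]
gripper_width: 0.211
grasp_force: 59.4
```

To row units: -0.04 m is -0.64, -0.03 m is -0.48.

```bash
python3 shift.py '[[[0, 0, 0, -0.32, 0, 0, 0], [0, 0, 0, -0.64, 0, 0, 0], [0, 0, 0, -0.48, 0, 0, 0]]]'; python3 shift.py '[[[0, 0, 0, 0, 0, 0, 0.0244], [0, 0, 0, 0, 0, 0, 0.0244], [0, 0, 0, 0, 0, 0, 0.0244], [0, 0, 0, 0, 0, 0, 0]]]'; python3 shift.py '[[[0, 0.6064, -0.656, 0, 0, 0, 0], [0, 0.6064, -0.656, 0, 0, 0, 0], [0, 0.6064, -0.656, 0, 0, 0, 0], [0, 0.6064, -0.656, 0, 0, 0, 0], [0, 0, 0, 0, 0, 0, 0]]]'; python3 shift.py '[[[0, 0, 0, 0, 0, 0, 0]]]'
python3 - <<'E'
from h import *
c=cams.camera_params("wrist"); im=cams.grab_frame("wrist")[:,:,::-1]; cv2.imwrite("pics/w8.png",im)
E
```

```text
time: 21.62
tool_pos: [0.4523, -0.2033, 0.0692]
tool_rot: [0.0, 0.981, 0.195, 0.0]
contact_force: [-0.2, -0.4, 0.6]
gripper_width: 0.212
grasp_force: 58.7
time: 22.12
tool_pos: [0.452, -0.2031, 0.0677]
tool_rot: [-0.0, 0.999, -0.033, -0.0]
contact_force: [-0.7, 0.2, -0.8]
gripper_width: 0.208
grasp_force: 58.7
time: 22.75
tool_pos: [0.6165, -0.0473, 0.0678]
tool_rot: [-0.0, 1.0, -0.03, 0.0]
contact_force: [-0.8, -0.6, -0.2]
gripper_width: 0.207
grasp_force: 58.8
time: 22.88
tool_pos: [0.614, -0.0498, 0.0675]
tool_rot: [0.0, 0.999, -0.033, -0.001]
contact_force: [-0.2, 0.5, -1.5]
gripper_width: 0.208
grasp_force: 58.8
```

View pics/w8.png

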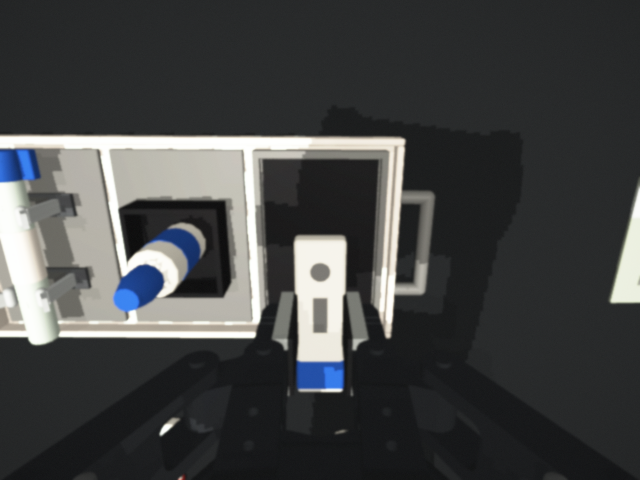

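The bottle stands in the well at (165,260), and the cassette is level, window up, centred over the bay. Lowering.

To row units: 0.03 m is 0.48, 0.012 m is 0.192.

```bash
python3 shift.py '[[[0, 0.016, 0, 0.48, 0, 0, 0], [0, 0, 0, 0.48, 0, 0, 0], [0, 0, 0, 0.192, 0, 0, 0], [0, 0, 0, 0.048, 0, 0, 0], [0, 0, 0, 0, 0, 0, 0]]]'; python3 shift.py '[[[0, 0, 0, 0.048, 0, 0, 0], [0, 0, 0, 0.016, 0, 0, 0], [0, 0, 0, 0, 0, 0, 0]]]'
```

```text
time: 23.55
tool_pos: [0.6162, -0.0505, -0.0058]
tool_rot: [0.0, 0.999, -0.034, 0.001]
contact_force: [0.7, -0.1, -0.5]
gripper_width: 0.211
grasp_force: 58.8
time: 23.92
tool_pos: [0.6157, -0.0499, -0.0107]
tool_rot: [0.0, 0.999, -0.034, 0.0]
contact_force: [0.4, -1.0, 0.0]
gripper_width: 0.209
grasp_force: 58.8
```

To row units: 0.0015 m is 0.024.

```bash
python3 shift.py '[[[0, 0, 0, 0.024, 0, 0, 0], [0, 0, 0, 0, 0, 0, 0]]]'; python3 shift.py '[[[0.36, 0, 0, 0, 0, 0, 0], [0.36, 0, 0, 0, 0, 0, 0], [0.36, 0, 0, 0, 0, 0, 0]]]';  python3 shift.py '[[[0.36, 0, 0, -0.24, 0, 0, 0], [0.36, 0, 0, -0.8, 0, 0, 0], [0.36, 0, 0, -0.96, 0, 0, 0], [0.36, 0, 0, -0.48, 0, 0, 0], [0.36, 0, 0, 0, 0, 0, 0]]]'
python3 - <<'E'
from h import *
import json
c=cams.camera_params("wrist"); im=cams.grab_frame("wrist")[:,:,::-1]
s=cams.camera_params("scene");sc=cams.grab_frame("scene")[:,:,::-1]
cv2.imwrite("pics/fin.png",np.vstack([cv2.resize(im[60:360],(640,300)),cv2.resize(sc[210:360,230:430],(400,300))[:, :].repeat(1,1) if 0 else np.hstack([cv2.resize(sc[235:335,230:410],(540,300),interpolation=cv2.INTER_CUBIC),np.zeros((300,100,3),np.uint8)])]))
o=np.array([.6152,-.0505,0]);Rz=R.from_euler("z",-.067)
print("bay cassette px",proj(o+Rz.apply([[.035,0,.016],[-.035,0,.016]]),c).round(0).tolist(),manip.state()["time"])
E
```

```text
time: 24.18
tool_pos: [0.6154, -0.0499, -0.0126]
tool_rot: [-0.0, 0.999, -0.034, -0.0]
contact_force: [0.5, -0.7, -0.6]
gripper_width: 0.205
grasp_force: 58.8
time: 24.55
tool_pos: [0.6156, -0.05, -0.0123]
tool_rot: [-0.0, 0.999, -0.034, 0.0]
contact_force: [0.6, -0.0, 0.7]
gripper_width: 0.362
grasp_force: 0.0
time: 25.18
tool_pos: [0.6182, -0.0505, 0.1481]
tool_rot: [0.001, 0.999, -0.034, 0.004]
contact_force: [0.1, 0.2, -0.1]
gripper_width: 0.359
grasp_force: 0.0
bay cassette px [[320.0, 177.0], [320.0, 261.0]] 25.275
```

View pics/fin.png

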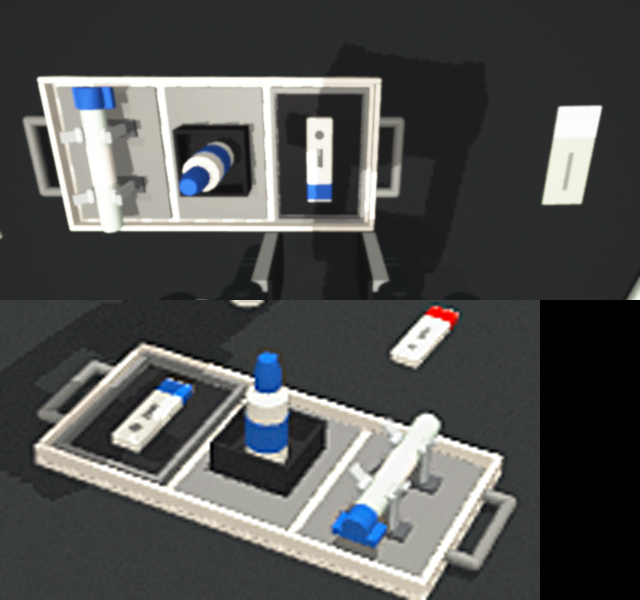

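The tube is in the clips, the bottle upright in the well, and the cassette flat in the bay at (319,160), window up. Handing in.

```bash
python3 shift.py '[[[0.36, 0, 0, 0, 0, 0, 0], [0.36, 0, 0, 0, 0, 0, 0]]]' | head -1; python3 -c "
from plant import manip, cams
print(manip.job_done())"
```

```text
time: 25.52
the job is handed in; nothing more can be done
None
```

The blue tube, bottle and cassette are all packed in order (tube in the clips, bottle upright in the well, cassette flat in the bay, window up), and the job was handed in at 25.5 s; the hand-in gave no verdict, but the last pictures show all three in place.

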